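# Load the paint shaker and lock its guard

### The arm

A 6-joint arm with a two-finger parallel gripper is mounted at the origin on the work surface. World frame = base frame: x ahead of the robot, y to its left, z up, the work surface at z = 0. Lengths are in m, angles in rad, forces in N, time in s.
With the tool pointing down it reaches from about 0.35 to 0.875 m from the base axis. Payload 4.2 kg.
Tool frame: the origin (TCP) lies midway between the tips of the shut fingers; the grasp point (between the pads) lies 19 mm behind it; z points along the fingers, x is the direction in which the jaws open and shut, and the axes are right-handed (so a half turn about z gives the same grasp; the last joint's range is limited). The gripper opens to 85 mm and grips with 20 to 120 N. Pads are 22 mm wide; open, the fingers measure 114 mm over their backs; the gripper's body (76 mm by 85 mm) begins 54 mm behind the grasp point. The pads swing forward as they close: fully open they stand 13 mm farther back than shut.
Start: joints at [-0.874, 0.385, 0.008, 0, -1.194, -0.259], TCP at [0.265, -0.566, 0.231] pointing down, gripper open.
Joint ranges: [-3.14, 3.14], [-1.21, 2.06], [-1.07, 1.41], [-3.16, 2.05], [-2.99, -0.16], [-3.1, 3.1]. Speed limits (rad/s): [2.79, 2.79, 3.14, 3.14, 3.14, 3.14].

### API

Orientations are given as [roll, pitch, yaw] about the fixed x, y, z axes, in that order (R = Rz(yaw) Ry(pitch) Rx(roll)).
In Python, from workcell import robot gives the robot as it stands. The module is installed in compiled form; this text tells all that it offers.
- The arm moves only by the shell command python3 -m handwheel 'ROWS' [FORCE]. ROWS is JSON, a list of rows, each a list of 3 entries, a list of its own where there are three numbers: the shift along the tool's x, y, z in mm, then the turn, a rotation vector about the tool's x, y, z in rad, then the finger opening in mm, from 0 to 85.4. In form: [[[x, y, z], [rx, ry, rz], grip], ...]. A call has 1 to 12 rows; each row is the pose to reach, as a shift and turn from the pose commanded when the call began, along the tool's axes at that moment; what a row does not reach only later rows make up. A row lasts 1/10 s, in which the tool goes at most 50 mm and 8.59 degrees, less where a joint would pass 70% of its speed; a pose out of reach is approached as far as the arm can. A call with a gripper value outside its range is refused whole. The fingers move at their own pace and stop on an object; FORCE is the grip in N (left out, the last holds). Time passes only in rows, so rows that repeat a pose let the fingers close. It gives the time, the measured TCP pose, the force and the opening at its end, in the units of the state.
- robot.sense(): the state, without advancing time (a new reading comes with each control period).
- robot.capture(name): name is "side" or "top"; returns the picture (400x640x3 uint8, red, green, blue); there is no depth.
- robot.camera_info(name): a dict with "fx", "fy", "cx", "cy" (pixels), "rvec" (rotation vector, rad) and "tvec" (3), from world to camera coordinates, as OpenCV has them. Camera axes: x right, y down, z forward; pixel columns grow to the right and rows downward; lengths in m; the calibration is good to about 2 mm. A picture is of the moment at which its call begins. camera_info takes no time and is no camera call.
- robot.sign_off(): hands the job in, once; it reports no verdict.
Trained networks look in the newest picture that a camera, given by its name, has taken for a name from the list of things; names that differ only in an ending like _2 or _b are one class to them, and where a whole thing is asked for, a point or a joint stands for the part that bears it (a point fixed in the world has none). Each returns a list of dicts, best first, with "confidence" (0 to 1); they miss things now and then, are a little off and sometimes report something else, mostly with a low value. They report only what shows in the picture. A call takes as long as a camera call. They do not tell look-alikes from the thing itself.
- robot.boxes_of(camera, thing): "location" ([x, y, z] in m, in world coordinates, good to about 4 mm: the middle of the surface that is visible of it).
- robot.tip_of(camera, thing): "location" ([x, y, z] in m, in world coordinates, good to about 4 mm: a listed point, or the origin of a listed thing).
The state is a dict: "clock": time; "joints": joint angles; "qvel": joint speeds; "effort": joint torques, N m; "eef_pos": TCP position; "tool_rot": TCP orientation; "contact_force": force on the tool from outside, world axes, zero at the start; "wrist_torque": the same for the moment, N m; "gripper_width": opening from 0.0 (shut) to 1.0 (fully open).
Only numpy, scipy, OpenCV 4.12 (cv2) and the standard library are available. Lean on these libraries where they do the work, as an engineer would, in place of code of your own. Each camera call takes 0.05 s, during which the arm holds its last target. There are 200 camera calls.

### The job

Lift the red paint bottle out of the white bin and set it down, not dropped, lying flat in the black-lipped nest of the grey paint shaker, cap to either end. Then swing the clear guard fully shut over it, and only after that turn the yellow knob clockwise until it clicks past its detent into the locked position. Leave the blue bottle in the bin, and do not disturb the sculpted bust or the jar of thinner.

Things in the scene. Friction and masses are not known exactly. Their poses are not given: they have to be found in the camera images.
- shaker: grey bench paint shaker, fixed: housing 240 (x) x 280 (y) x 50 mm high, origin at the centre of its underside, front at its -x side. On its deck (z = 50 mm): the nest, hinge cheeks and guard rests (46 mm high posts at the corners of the guard), and the knob's pillar.
- nest (a point): centre of the nest floor on the deck (shaker x 0, y +55, z 50 mm): a flat bay 52 (x) by 122 mm (y) inside black lips 10 mm high, 8 mm thick. The side lips cover only the outermost 25 mm at each end, so the middle 70 mm is open for fingers. A bottle lies in it with its length along the shaker's y.
- guard_hinge (a point): middle of the guard's hinge line, which runs along the shaker's y at shaker x +90, y +55, z 96 mm.
- guard (a joint): clear guard hinged at the shaker's far side: panel 150 mm from hinge to free edge, 130 mm wide, 6 mm thick, underside in the hinge plane. 0 = shut (level over the nest, 6 mm above a seated bottle, free edge to the front), grows as it opens, 1.57 = upright. Starts open. A stiff hinge (0.13 N m) leaves it where it is put: push it all the way down.
- guard_edge (a point): middle of the top of the orange bar (10 x 130 x 10 mm) on the guard's outer face, 145 mm from the hinge line; its z axis points out of the guard's outer face (up when shut).
- knob (a joint): angle of the detented knob. 0 = unlocked (start); grows as it turns clockwise seen from above; past about 0.65 rad the sprung detent gives way with a click and it drops in at 1.3 rad = locked (stop). Needs about 0.2 N m. Below half way it springs back if let go.
- knob_grip (a point): on the knob's upright axis, 133 mm above the table, where to grip. Yellow bar 72 mm long (along this point's x), 16 mm thick, 112 to 146 mm above the table. Below it a steel tongue (14 mm wide, 104 to 110 mm up) reaches 95 mm along the point's +x: to the shaker's front when unlocked, over the guard's edge when locked. Pillar below: radius 28 mm.
- bin: white open bin, fixed: 180 (x) x 270 (y) x 60 mm high, walls and floor 5 mm thick; origin at the centre of its underside.
- red_bottle: red square paint bottle with a black cap and a pale label band, lying in the bin: 110 mm long along its x axis (body 76 x 40 x 40 mm at -x, round cap 32 mm across at +x), origin at the middle of its underside as it lies, z up; about 0.11 kg.
- red_bottle_mid (a point): middle of the red bottle, 20 mm above its underside.
- blue_bottle: blue bottle of the same shape and size lying beside it in the bin, to be left there. Which side each bottle lies on varies.
- blue_bottle_mid (a point): middle of the blue bottle.
- bust: grey sculpted bust on a cork handle, loose, 120 mm high, up to 48 mm across, standing beyond the work; origin at the centre of its underside.
- thinner: amber jar of thinner with a white cap, loose, 90 mm high, 60 mm across; origin at the centre of its underside.
Mind the look-alikes: they are no part of the job. Leave any pink, purple or turquoise look-alike of the red_bottle alone.

How it is judged:
By the outcome, as a careful person would: the job done as asked, in the order asked, and still so for the second after the job is handed in, with the robot touching nothing.
It also fails if it takes over 67 s, if anything falls off the work surface, if the arm or the gripper's body presses on something with over 40 N, if the wrist force passes 120 N, or if a joint passes its speed limit or range.

## Working session

There is one attempt and no reset: what is moved stays moved. The work goes in short steps, Python scripts to look and compute and a shell command to move; the robot and the scene stay as the last step left them, time stands still between calls to the robot, and variables do not carry over. Pictures are saved under pics/ and viewed, about 8 in all and at most 12, crops included, and the job is handed in when it is done.

```bash
mkdir -p pics; cat > h.py <<'E'
import numpy as np,cv2
from workcell import robot
from scipy.spatial.transform import Rotation as R
def proj(cam,P):
    c=robot.camera_info(cam);K=np.array([[c['fx'],0,c['cx']],[0,c['fy'],c['cy']],[0,0,1.]])
    return cv2.projectPoints(np.array(P,float).reshape(-1,3),np.array(c['rvec']),np.array(c['tvec']),K,None)[0].reshape(-1,2)
def ray(cam,uv,z):
    c=robot.camera_info(cam);M=cv2.Rodrigues(np.array(c['rvec']))[0];o=-M.T@np.array(c['tvec'])
    d=M.T@np.array([(uv[0]-c['cx'])/c['fx'],(uv[1]-c['cy'])/c['fy'],1]);return o+d*(z-o[2])/d[2]
def snap(cam,name):
    cv2.imwrite(f'pics/{name}.png',robot.capture(cam)[:,:,::-1])
def goto(p,rpy=None,Rm=None):
    "shift (mm) and rotvec in the tool frame to reach pose"
    s=robot.sense();T=rot(s);G=Rm if Rm is not None else R.from_euler('xyz',rpy)
    return np.round(T.inv().apply(np.array(p)-s['eef_pos'])*1000,1),np.round((T.inv()*G).as_rotvec(),3)
def rot(s):
    return R.from_euler('xyz',s['tool_rot'])
E
python3 - <<'E'
from h import *
s=robot.sense();print(s)
for c in('top','side'):
    snap(c,c+'0')
    for t in['shaker','nest','guard_hinge','guard_edge','knob_grip','bin','red_bottle','red_bottle_mid','blue_bottle_mid','bust','thinner']:
        print(c,t,[(np.round(d['location'],3).tolist(),round(d['confidence'],2)) for d in robot.tip_of(c,t)[:3]])
a=np.hstack
E
```

```text
{'clock': 0.0, 'joints': array([-8.74411080e-01,  3.85530745e-01,  6.61777564e-03, -4.84488763e-04,
       -1.19400918e+00, -2.58619654e-01]), 'qvel': array([ 0.00152851,  0.00073974, -0.00111493, -0.00095913, -0.00152809,
        0.00037125]), 'effort': array([ 7.45134439e-04, -3.92290950e+01,  1.88407838e+01,  4.18637350e+00,
       -4.63003802e-03,  1.39688911e-06]), 'eef_pos': array([ 0.26472054, -0.56551738,  0.23023617]), 'tool_rot': array([-3.14148413e+00, -2.17027948e-03,  2.00838306e+00]), 'contact_force': array([-0.78006586, -0.06932661, -0.38815272]), 'wrist_torque': array([-0.01715518,  0.0131607 , -0.0069029 ]), 'gripper_width': 0.9970988398903688}
top shaker [([0.534, -0.208, 0.001], 0.56), ([0.456, 0.236, 0.027], 0.22)]
top nest [([0.535, -0.15, 0.048], 0.75), ([0.483, 0.184, -0.003], 0.53), ([0.479, 0.124, 0.021], 0.18)]
top guard_hinge [([0.628, -0.151, 0.094], 0.97)]
top guard_edge [([0.625, -0.152, 0.241], 0.57)]
top knob_grip [([0.519, -0.288, 0.13], 0.77)]
top bin [([0.479, 0.183, -0.003], 0.8), ([0.451, 0.238, 0.006], 0.71)]
top red_bottle [([0.258, 0.238, -0.00
[... 414 characters left out ...]
 0.003], 0.82)]
side nest [([0.531, -0.15, 0.051], 0.81)]
side guard_hinge [([0.625, -0.155, 0.099], 0.71)]
side guard_edge [([0.626, -0.153, 0.241], 0.57), ([0.767, -0.051, 0.0], 0.46)]
side knob_grip [([0.518, -0.291, 0.135], 0.78), ([0.456, 0.229, 0.029], 0.74)]
side bin [([0.481, 0.184, -0.002], 0.95), ([0.454, 0.238, 0.003], 0.63)]
side red_bottle [([0.456, 0.475, 0.004], 0.85), ([0.453, 0.238, -0.0], 0.77), ([0.305, 0.43, 0.002], 0.68)]
side red_bottle_mid [([0.258, 0.236, 0.022], 0.96), ([0.455, 0.233, 0.028], 0.78), ([0.456, 0.469, 0.023], 0.66)]
side blue_bottle_mid [([0.479, 0.126, 0.024], 0.68)]
side bust [([0.767, -0.052, 0.0], 0.61)]
side thinner [([0.764, 0.253, -0.003], 0.68)]
```

View pics/top0.png

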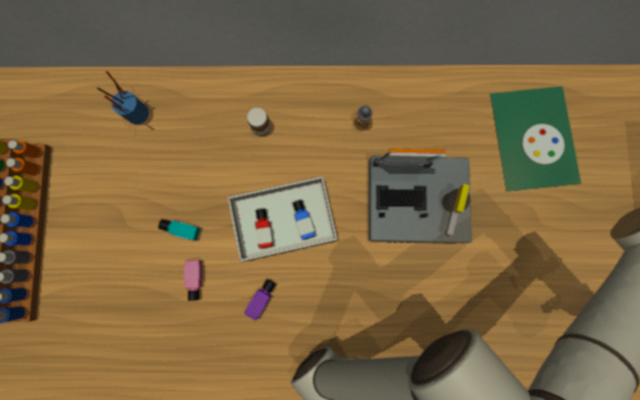

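View pics/side0.png

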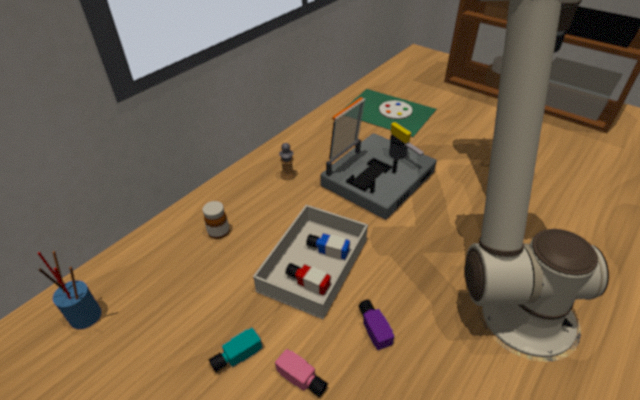

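The top view shows the red bottle at (263,230) and the blue one at (304,220), both in the bin with their caps away from the robot. The shaker is near (420,198), nearly square to the world axes, with the guard open at its far side and the knob tongue pointing to the front. Next I'll measure the yaws.

```bash
python3 - <<'E'
from h import *
im=cv2.imread('pics/top0.png')
a=cv2.resize(im[170:265,222:345],None,fx=4,fy=4,interpolation=3);b=cv2.resize(im[140:250,362:482],None,fx=4,fy=4,interpolation=3)
m=np.zeros((440,980,3),np.uint8);m[:a.shape[0],:a.shape[1]]=a;m[:440,500:980]=b
cv2.imwrite('pics/c1.png',cv2.resize(m,(800,359)))
hsv=cv2.cvtColor(im,cv2.COLOR_BGR2HSV).astype(int);H,S,V=hsv[...,0],hsv[...,1],hsv[...,2]
yy,xx=np.mgrid[:400,:640]
roi=(xx>248)&(xx<282)&(yy>203)&(yy<252)
red=roi&((H<8)|(H>172))&(S>130)
blk=roi&(V<60)&(xx<275)&(yy<225)&(yy>205)
for n,k,z in(('red',red,.045),('blk',blk,.035)):
    p=np.c_[xx[k],yy[k]];print(n,len(p),p.min(0),p.max(0),p.mean(0),ray('top',p.mean(0),z))
yel=(xx>440)&(xx<482)&(yy>170)&(yy<240)&(H>18)&(H<35)&(S>150)&(V>120)
p=np.c_[xx[yel],yy[yel]];r=cv2.minAreaRect(p.astype(np.float32));print('knob',r)
W=np.array([ray('top',q,.146)[:2] for q in p]);u,s,v=np.linalg.svd(W-W.mean(0));print(W.mean(0),v[0],np.ptp((W-W.mean(0))@v[0]))
# shaker outline predicted yaw 0
for y in(0,):
  c=np.array([.533,-.205]);P=[[c[0]+a,c[1]+b,.05] for a,b in((-.12,.14),(-.12,-.14),(.12,-.14),(.12,.14))];print('shaker corners pred',proj('top',P).round(1).tolist())
c=robot.camera_info('top');M=cv2.Rodrigues(np.array(c['rvec']))[0];print(-M.T@np.array(c['tvec']),c['fx'])
E
```

```text
red 176 [256 217] [272 247] [263.14204545 229.53409091] [0.44663762 0.23202179 0.045     ]
blk 77 [257 209] [266 217] [261.36363636 213.28571429] [0.4928085  0.23890968 0.035     ]
knob ((462.81219482421875, 197.71372985839844), (6.51502799987793, 27.637969970703125), 14.743562698364258)
[ 0.52008404 -0.2882761 ] [-0.95575606  0.29416042] 0.07178009557463305
shaker corners pred [[371.0, 241.4], [473.4, 241.1], [468.7, 155.4], [369.2, 155.8]]
[0.37620518 0.08566034 1.20111594] 417.61857789740833
```

View pics/c1.png

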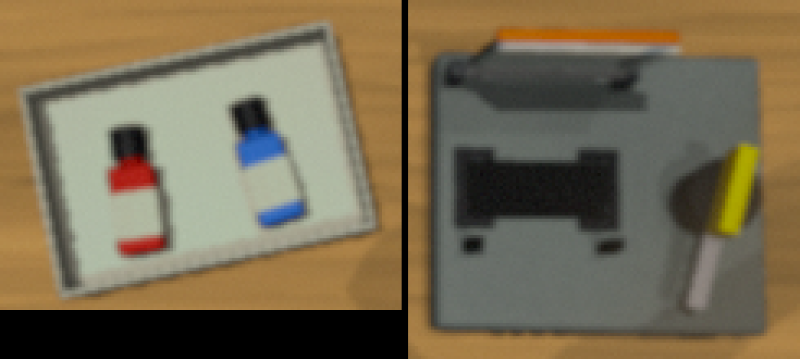

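The bottle's yaw is about +0.14 (cap at +x), the shaker's about −0.015, and the knob bar starts at about 163°. The crop shows an empty nest between its black lips and nothing near the red bottle. I'll compute the move above it.

```bash
python3 - <<'E'
from h import *
print(goto([.446,.2345,.20],[np.pi,0,1.71]))
E
```

```text
(array([648.3, 503.3,  31.3]), array([-0.   ,  0.   ,  0.299]))
```

```bash
python3 -m handwheel '[[[16,12,0],[0,0,0.02],70],[[48,37,1],[0,0,0.05],70],[[85,66,3],[0,0,0.1],70],[[122,95,6],[0,0,0.1],70],[[160,124,9],[0,0,0.15],70],[[197,153,11],[0,0,0.15],70],[[235,182,13],[0,0,0.2],70],[[272,211,15],[0,0,0.2],70],[[310,240,17],[0,0,0.25],70],[[347,269,18],[0,0,0.25],70],[[384,298,20],[0,0,0.3],70],[[421,327,22],[0,0,0.3],70]]' 40
python3 -c "
from h import *
print(goto([.446,.2345,.12],[np.pi,0,1.71]))"
```

```text
clock: 2.4
eef_pos: [0.3828, -0.0442, 0.2099]
tool_rot: [3.14, -0.0, 1.708]
contact_force: [1.1, 0.1, 0.4]
gripper_width: 0.819
(array([267.4, 100.6,  90.1]), array([ 0.002, -0.   , -0.002]))
```

```bash
python3 -m handwheel '[[[40,15,2],[0,0,0],70],[[80,30,6],[0,0,0],70],[[120,45,10],[0,0,0],70],[[160,60,20],[0,0,0],70],[[195,74,30],[0,0,0],70],[[225,85,45],[0,0,0],70],[[250,94,60],[0,0,0],70],[[263,99,75],[0,0,0],70],[[267.4,100.6,90],[0,0,0],70],[[267.4,100.6,90],[0,0,0],70]]'
python3 - <<'E'
from h import *
snap('side','s2')
im=cv2.imread('pics/s2.png');cv2.imwrite('pics/s2c.png',cv2.resize(im[180:340,220:420],None,fx=3,fy=3,interpolation=3))
print(goto([.446,.2345,.014],[np.pi,0,1.71]))
for t in('red_bottle_mid','red_bottle'):
  for c in('side','top'):
    if c=='top' and t=='red_bottle_mid': robot.capture('top')
    print(t,c,[(np.round(d['location'],3).tolist(),round(d['confidence'],2)) for d in robot.tip_of(c,t)[:4]])
E
```

```text
clock: 3.4
eef_pos: [0.4446, 0.2324, 0.1174]
tool_rot: [-3.138, 0.002, 1.709]
contact_force: [-0.2, -0.5, -0.7]
gripper_width: 0.817
(array([  2.1,   1.3, 104.6]), array([-0.002,  0.001, -0.001]))
red_bottle_mid side [([0.306, 0.426, 0.018], 0.8), ([0.259, 0.237, 0.025], 0.72), ([0.453, 0.23, 0.03], 0.67), ([0.457, 0.473, 0.024], 0.65)]
red_bottle_mid top [([0.258, 0.239, 0.021], 0.83), ([0.456, 0.236, 0.026], 0.73), ([0.452, 0.474, 0.019], 0.72)]
red_bottle side [([0.458, 0.477, 0.0], 0.82), ([0.479, 0.126, 0.021], 0.72), ([0.309, 0.43, 0.001], 0.69), ([0.454, 0.239, 0.003], 0.59)]
red_bottle top [([0.454, 0.478, -0.002], 0.94), ([0.452, 0.237, 0.008], 0.66), ([0.257, 0.239, -0.003], 0.56)]
```

View pics/s2c.png

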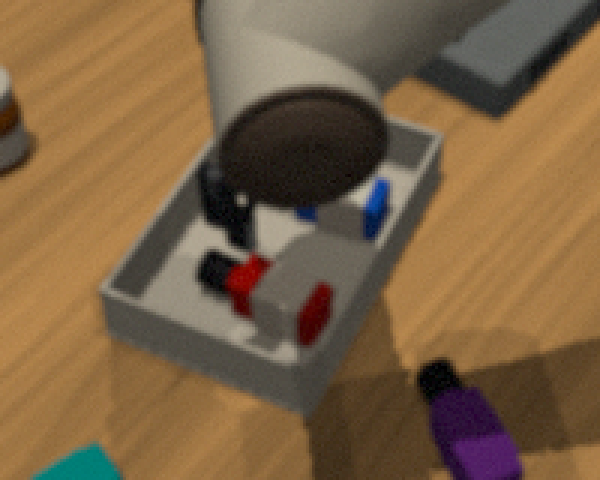

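The side crop shows the red bottle lying clear at about (265,285), with the fingers above and behind it. The networks agree on its middle at (0.454, 0.236). Going down to grasp.

```bash
python3 -m handwheel '[[[0,0,20],[0,0,0],70],[[0,0,45],[0,0,0],70],[[0,0,70],[0,0,0],70],[[0,0,90],[0,0,0],70],[[0,0,102],[0,0,0],70],[[0,0,106],[0,0,0],70],[[0,0,106],[0,0,0],70],[[0,0,106],[0,0,0],30],[[0,0,106],[0,0,0],30],[[0,0,106],[0,0,0],30],[[0,0,106],[0,0,0],30],[[0,0,106],[0,0,0],30]]' 40
```

```text
clock: 4.9
eef_pos: [0.4462, 0.2332, 0.0145]
tool_rot: [3.14, -0.001, 1.709]
contact_force: [-1.5, 0.1, 6.7]
gripper_width: 0.464
```

```bash
python3 -m handwheel '[[[0,0,0],[0,0,0],30],[[0,0,-10],[0,0,0],30],[[0,0,-30],[0,0,0],30],[[0,0,-60],[0,0,0],30],[[0,0,-95],[0,0,0],30],[[0,0,-130],[0,0,0],30],[[0,0,-155],[0,0,0],30],[[0,0,-165],[0,0,0],30],[[0,0,-165],[0,0,0],30]]'
python3 - <<'E'
from h import *
snap('side','s3');snap('top','t3')
im=cv2.imread('pics/s3.png');im2=cv2.imread('pics/t3.png')
a=cv2.resize(im[130:330,220:420],(400,400),interpolation=3);b=cv2.resize(im2[170:290,200:320],(400,400),interpolation=3)
cv2.imwrite('pics/c3.png',np.hstack([a,b]))
s=robot.sense();print(s['gripper_width'],s['eef_pos'],s['contact_force'])
for t in('red_bottle_mid','red_bottle'):
  for c in('side','top'):
    print(t,c,[(np.round(d['location'],3).tolist(),round(d['confidence'],2)) for d in robot.tip_of(c,t)[:5]])
E
```

```text
clock: 5.8
eef_pos: [0.4457, 0.2329, 0.1795]
tool_rot: [3.14, -0.002, 1.708]
contact_force: [-0.0, -0.7, -1.8]
gripper_width: 0.461
0.4606243746333678 [0.44462462 0.2319188  0.17695246] [-0.74185764 -0.74593441 -1.84215942]
red_bottle_mid side [([0.308, 0.426, 0.02], 0.86), ([0.457, 0.472, 0.023], 0.83), ([0.259, 0.238, 0.022], 0.67), ([0.456, 0.226, 0.196], 0.58)]
red_bottle_mid top [([0.454, 0.235, 0.188], 0.62), ([0.455, 0.475, 0.022], 0.6), ([0.258, 0.239, 0.02], 0.55)]
red_bottle side [([0.454, 0.473, 0.004], 0.93), ([0.306, 0.428, 0.002], 0.83), ([0.451, 0.239, 0.167], 0.61), ([0.26, 0.238, 0.001], 0.61)]
red_bottle top [([0.455, 0.474, -0.005], 0.63), ([0.449, 0.236, 0.165], 0.5)]
```

View pics/c3.png

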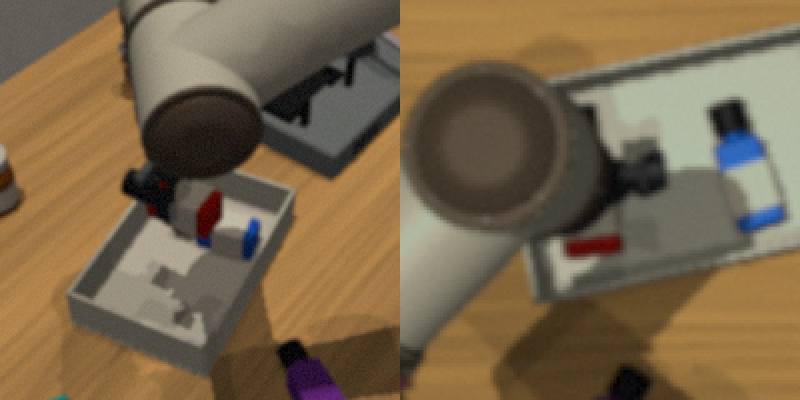

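```bash
python3 - <<'E'
from h import *
print(ray('top',(258,247),.169),ray('top',(401.7,197.9),.058))
s=robot.sense();print(s['joints'],rot(s).as_euler('xyz'))
print(goto([.534,-.159,.20],[np.pi,0,3.127]))
E
```

```text
[0.39626113 0.22837181 0.169     ] [ 0.53187505 -0.15105248  0.058     ]
[ 8.04607676e-01  2.27528484e-01 -3.67425611e-01 -2.74864881e-04
 -9.79062062e-01 -2.23763007e+00] [-3.13892175e+00  1.81260447e-03  1.70841900e+00]
(array([-399.6,   34.5,  -22.6]), array([-0.003, -0.   , -1.419]))
```

```bash
python3 -m handwheel '[[[-12,1,-5],[0,0,-0.06],30],[[-40,3,-10],[0,0,-0.2],30],[[-75,6,-15],[0,0,-0.34],30],[[-110,9,-22],[0,0,-0.48],30],[[-145,12,-22],[0,0,-0.62],30],[[-180,15,-22],[0,0,-0.76],30],[[-215,18,-22],[0,0,-0.9],30],[[-250,21,-22],[0,0,-1.04],30],[[-285,24,-22],[0,0,-1.18],30],[[-320,27,-22],[0,0,-1.32],30],[[-350,30,-22],[0,0,-1.417],30],[[-375,32,-22],[0,0,-1.417],30]]'
python3 -c "
from h import *
print(goto([.533,-.1585,.10],[np.pi,0,3.127]))"
```

```text
clock: 7.3
eef_pos: [0.5287, -0.1361, 0.1991]
tool_rot: [-3.142, -0.002, 3.126]
contact_force: [1.4, 0.8, -1.1]
gripper_width: 0.46
(array([ -4.9, -22.3,  99.1]), array([-0.   , -0.002, -0.001]))
```

```bash
python3 -m handwheel '[[[-2,-10,10],[0,0,0],30],[[-5,-20,30],[0,0,0],30],[[-5,-22.3,55],[0,0,0],30],[[-5,-22.3,78],[0,0,0],30],[[-5,-22.3,92],[0,0,0],30],[[-5,-22.3,99],[0,0,0],30],[[-5,-22.3,99],[0,0,0],30],[[-5,-22.3,99],[0,0,0],30]]'
python3 - <<'E'
from h import *
snap('side','s4');snap('top','t4')
im=cv2.imread('pics/s4.png');im2=cv2.imread('pics/t4.png')
a=cv2.resize(im[90:230,310:450],(400,400),interpolation=3);b=cv2.resize(im2[145:245,355:455],(400,400),interpolation=3)
cv2.imwrite('pics/c4.png',np.hstack([a,b]))
for t in('red_bottle_mid','red_bottle','nest'):
  for c in('side','top'):
    print(t,c,[(np.round(d['location'],3).tolist(),round(d['confidence'],2)) for d in robot.tip_of(c,t) if d['location'][1]<0])
s=robot.sense();print(s['eef_pos'],s['gripper_width'])
for c,o in(('side',(310,90,400/140)),('top',(355,145,4))):
  # predicted nest lip outer corners, in crop px
  P=[[.533+a,-.1505+b,.06] for a,b in((-.034,.069),(-.034,-.069),(.034,-.069),(.034,.069))]
  print(c,((proj(c,P)-o[:2])*o[2]).round().tolist())
E
```

```text
clock: 8.1
eef_pos: [0.5338, -0.1566, 0.1016]
tool_rot: [-3.141, 0.0, 3.126]
contact_force: [-1.1, 0.4, -0.6]
gripper_width: 0.461
red_bottle_mid side [([0.534, -0.153, 0.115], 0.74), ([0.623, -0.155, 0.099], 0.35)]
red_bottle_mid top [([0.534, -0.148, 0.113], 0.43)]
red_bottle side [([0.532, -0.148, 0.089], 0.59), ([0.534, -0.152, 0.053], 0.26)]
red_bottle top [([0.532, -0.144, 0.094], 0.59)]
nest side [([0.533, -0.148, 0.052], 0.64), ([0.628, -0.155, 0.242], 0.27)]
nest top [([0.534, -0.15, 0.051], 0.87)]
[ 0.53356763 -0.15685349  0.10172344] 0.45851404554269454
side [[161.0, 283.0], [235.0, 214.0], [181.0, 190.0], [105.0, 257.0]]
top [[87.0, 259.0], [289.0, 258.0], [285.0, 161.0], [85.0, 161.0]]
```

View pics/c4.png

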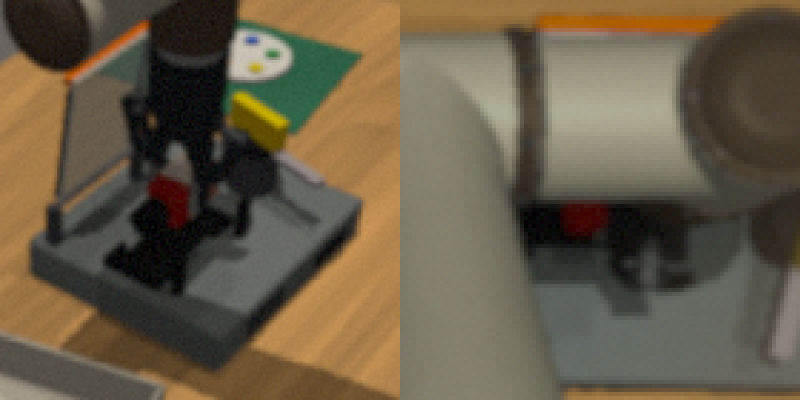

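The side crop shows the held bottle level over the black nest, with the cap at about (155,215) toward the +y end. The networks put it within 2–3 mm of the nest, so I'll lower it slowly.

```bash
python3 -m handwheel '[[[0,-1,8],[0,0,0],30],[[0,-1,16],[0,0,0],30],[[0,-1,23],[0,0,0],30],[[0,-1,28],[0,0,0],30],[[0,-1,32],[0,0,0],30],[[0,-1,35],[0,0,0],30],[[0,-1,37],[0,0,0],30],[[0,-1,37],[0,0,0],30],[[0,-1,37],[0,0,0],30]]'; sleep 0.1
python3 -m handwheel '[[[0,0,1],[0,0,0],30],[[0,0,2],[0,0,0],30],[[0,0,2],[0,0,0],30]]'
```

```text
clock: 9.4
eef_pos: [0.5336, -0.1579, 0.0645]
tool_rot: [-3.142, 0.0, 3.126]
contact_force: [0.6, 0.6, -1.8]
gripper_width: 0.463
clock: 9.7
eef_pos: [0.5333, -0.1578, 0.0622]
tool_rot: [3.142, -0.0, 3.126]
contact_force: [-1.2, 0.7, -1.1]
gripper_width: 0.46
```

```bash
python3 -m handwheel '[[[0,0,1],[0,0,0],30],[[0,0,2],[0,0,0],30],[[0,0,2],[0,0,0],30]]'
python3 -m handwheel '[[[0,0,0.5],[0,0,0],30],[[0,0,1],[0,0,0],30],[[0,0,1],[0,0,0],30]]'
```

```text
clock: 10.0
eef_pos: [0.5333, -0.1578, 0.0601]
tool_rot: [3.142, -0.0, 3.126]
contact_force: [-0.7, -0.3, -1.4]
gripper_width: 0.462
clock: 10.3
eef_pos: [0.5335, -0.1579, 0.0595]
tool_rot: [-3.142, 0.0, 3.126]
contact_force: [-0.4, 0.3, 0.8]
gripper_width: 0.467
```

Contact is just starting at z 0.0595, as predicted. One last half millimetre, then open gently and rise.

```bash
python3 -m handwheel '[[[0,0,0.5],[0,0,0],30],[[0,0,0.5],[0,0,0],30],[[0,0,0.5],[0,0,0],42],[[0,0,0.5],[0,0,0],46],[[0,0,0.5],[0,0,0],55],[[0,0,0.5],[0,0,0],64],[[0,0,0.5],[0,0,0],64],[[0,0,0.5],[0,0,0],64],[[0,0,-10],[0,0,0],64],[[0,0,-30],[0,0,0],64],[[0,0,-60],[0,0,0],64],[[0,0,-90],[0,0,0],64]]'
python3 -m handwheel '[[[15,0,-35],[0,0,0],40],[[50,0,-70],[0,0,0],20],[[90,0,-90],[0,0,0],0],[[130,0,-100],[0,0,0],0],[[150,0,-100],[0,0,0],0],[[150,0,-100],[0,0,0],0]]'
python3 - <<'E'
from h import *
snap('side','s5');snap('top','t5')
im=cv2.imread('pics/s5.png');im2=cv2.imread('pics/t5.png')
a=cv2.resize(im[90:230,310:450],(400,400),interpolation=3);b=cv2.resize(im2[145:245,355:455],(400,400),interpolation=3)
cv2.imwrite('pics/c5.png',np.hstack([a,b]))
for t in('red_bottle_mid','red_bottle','nest','guard_edge','guard_hinge','knob_grip'):
  for c in('side','top'):
    print(t,c,[(np.round(d['location'],3).tolist(),round(d['confidence'],2)) for d in robot.tip_of(c,t) if d['location'][1]<0])
s=robot.sense();print(s['eef_pos'],s['tool_rot'],s['gripper_width'],s['joints'])
E
```

```text
clock: 11.5
eef_pos: [0.5332, -0.1579, 0.1509]
tool_rot: [-3.141, -0.0, 3.126]
contact_force: [0.4, -0.0, 0.4]
gripper_width: 0.749
clock: 12.1
eef_pos: [0.3811, -0.1554, 0.2509]
tool_rot: [3.141, 0.003, 3.125]
contact_force: [-0.7, 0.2, -0.0]
gripper_width: -0.002
red_bottle_mid side []
red_bottle_mid top [([0.534, -0.146, 0.071], 0.88)]
red_bottle side [([0.53, -0.147, 0.047], 0.65)]
red_bottle top [([0.531, -0.146, 0.049], 0.91)]
nest side [([0.535, -0.148, 0.051], 0.83)]
nest top [([0.535, -0.149, 0.05], 0.8)]
guard_edge side [([0.625, -0.152, 0.244], 0.63)]
guard_edge top [([0.622, -0.151, 0.241], 0.81)]
guard_hinge side [([0.624, -0.156, 0.096], 0.62)]
guard_hinge top [([0.625, -0.15, 0.093], 0.63)]
knob_grip side [([0.518, -0.29, 0.133], 0.72), ([0.767, -0.053, 0.003], 0.36)]
knob_grip top [([0.521, -0.288, 0.131], 0.68)]
[ 0.38350453 -0.15546155  0.24917542] [-3.14155482e+00 -3.71195365e-04  3.12558843e+00] 0.0024282515684746295 [ 1.13605127e-02 -5.06531529e-04 -4.37803197e-01  3.05325556e-05
 -1.13387175e+00 -2.73776540e-02]
```

View pics/c5.png

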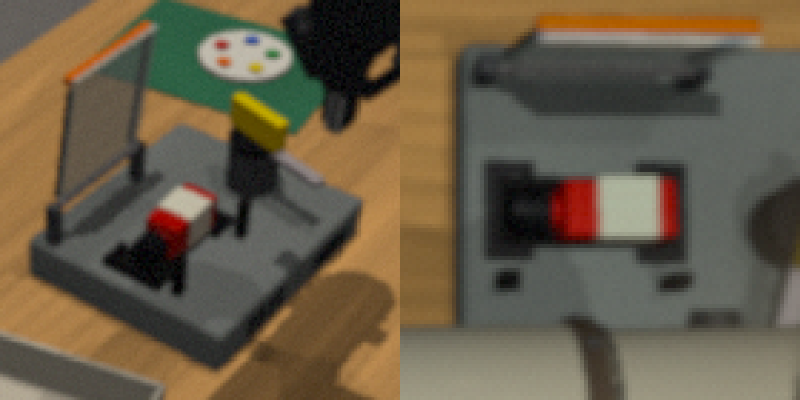

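The bottle is seated flat in the nest: in the top crop the body centre is at (620,208) between the lips, and the networks put its middle at (0.533, −0.147, 0.07). Next I'll take the closed fingers over and behind the guard.

```bash
python3 -m handwheel '[[[0,1,-20],[0,0,0],0],[[-15,2,-45],[0,0,0],0],[[-50,3,-58],[0,0,0],0],[[-95,3,-60],[0,0,0],0],[[-140,3,-60],[0,0,0],0],[[-185,3,-60],[0,0,0],0],[[-225,3,-60],[0,0,0],0],[[-260,3,-60],[0,0,0],0],[[-283,3,-60],[0,0,0],0],[[-290,3,-60],[0,0,0],0],[[-290,3,-60],[0,0,0],0]]'
```

```text
clock: 13.9
eef_pos: [0.6738, -0.157, 0.3079]
tool_rot: [3.141, -0.002, 3.126]
contact_force: [0.3, 0.3, 0.3]
gripper_width: 0.001
```

```bash
python3 -c "
from h import *
print(goto([.672,-.152,.215],[np.pi,0,3.127]),robot.sense()['contact_force'])"
```

```text
(array([ 1.7,  5. , 92.9]), array([ 0.   , -0.002, -0.001])) [0.29826634 0.29440279 0.32603858]
```

```bash
python3 -m handwheel '[[[2,5,20],[0,0,0],0],[[2,5,50],[0,0,0],0],[[2,5,75],[0,0,0],0],[[2,5,90],[0,0,0],0],[[2,5,93],[0,0,0],0],[[7,5,93],[0,0,0],0],[[15,5,93],[0,0,0],0],[[25,5,93],[0,0,0],0],[[35,5,93],[0,0,0],0],[[45,5,93],[0,0,0],0],[[45,5,93],[0,0,0],0]]'
```

```text
clock: 15.0
eef_pos: [0.6272, -0.1514, 0.2172]
tool_rot: [3.141, 0.0, 3.125]
contact_force: [-0.2, -0.0, -1.1]
gripper_width: 0.002
```

```bash
python3 -m handwheel '[[[8,0,0],[0,0,0],0],[[18,0,0],[0,0,0],0],[[28,0,0],[0,0,0],0],[[38,0,0],[0,0,0],0],[[48,0,0],[0,0,0],0],[[56,0,0],[0,0,0],0],[[56,0,0],[0,0,0],0]]'
python3 - <<'E'
from h import *
robot.capture('top');snap('side','s6')
for c in('side','top'):
    print(c,[(np.round(d['location'],3).tolist(),round(d['confidence'],2)) for d in robot.tip_of(c,'guard_edge')])
print(robot.sense()['contact_force'])
E
```

```text
clock: 15.7
eef_pos: [0.5712, -0.1505, 0.2168]
tool_rot: [3.142, -0.0, 3.125]
contact_force: [0.5, -0.0, -0.3]
gripper_width: 0.0
side [([0.56, -0.15, 0.229], 0.6)]
top [([0.559, -0.151, 0.225], 0.6)]
[-0.12197101  0.22234771 -0.19246639]
```

```bash
python3 -m handwheel '[[[10,0,0],[0,0,0],0],[[20,0,0],[0,0,0],0],[[30,0,1],[0,0,0],0],[[39,0,3],[0,0,0],0],[[47,0,10],[0,0,0],0],[[55,0,20],[0,0,0],0],[[63,0,32],[0,0,0],0],[[70,0,44],[0,0,0],0],[[77,0,56],[0,0,0],0],[[82,0,66],[0,0,0],0],[[85,0,76],[0,0,0],0],[[85,0,76],[0,0,0],0]]'
python3 - <<'E'
from h import *
robot.capture('top');snap('side','s7')
for c in('side','top'):
    print(c,[(np.round(d['location'],3).tolist(),round(d['confidence'],2)) for d in robot.tip_of(c,'guard_edge')])
print(robot.sense()['contact_force'])
E
```

```text
clock: 17.1
eef_pos: [0.486, -0.149, 0.1387]
tool_rot: [3.141, -0.004, 3.125]
contact_force: [0.1, -0.6, 0.2]
gripper_width: 0.002
side [([0.486, -0.151, 0.14], 0.74)]
top [([0.48, 0.126, 0.022], 0.33)]
[-0.10818499 -0.95710573 -0.11689583]
```

Guard edge is at z 0.14 under the fingertips. I'll press it the rest of the way, to about 0.112.

```bash
python3 -m handwheel '[[[2,0,8],[0,0,0],0],[[3,0,15],[0,0,0],0],[[4,0,21],[0,0,0],0],[[4,0,25],[0,0,0],0],[[4,0,27],[0,0,0],0],[[4,0,27],[0,0,0],0]]'
python3 -m handwheel '[[[0,0,1],[0,0,0],0],[[0,0,2],[0,0,0],0],[[0,0,2],[0,0,0],0]]'
```

```text
clock: 17.9
eef_pos: [0.4833, -0.149, 0.1129]
tool_rot: [-3.142, -0.001, 3.126]
contact_force: [-0.5, -0.7, -0.1]
gripper_width: -0.003
clock: 18.2
eef_pos: [0.4838, -0.1491, 0.112]
tool_rot: [-3.141, 0.001, 3.126]
contact_force: [-0.3, 0.7, 4.4]
gripper_width: 0.004
```

```bash
python3 -m handwheel '[[[0,0,1],[0,0,0],0],[[0,0,2],[0,0,0],0],[[0,0,2],[0,0,0],0]]'
python3 -m handwheel '[[[0,0,-10],[0,0,0],0],[[0,0,-40],[0,0,0],20],[[0,0,-75],[0,0,0],45],[[10,-10,-100],[0,0,0],60],[[10,-30,-110],[0,0,0],60],[[10,-30,-110],[0,0,0],60]]'
python3 - <<'E'
from h import *
snap('top','t8');snap('side','s8')
for t in('guard_edge','knob_grip'):
  for c in('side','top'):
    print(t,c,[(np.round(d['location'],3).tolist(),round(d['confidence'],2)) for d in robot.tip_of(c,t)])
s=robot.sense();print(s['eef_pos'],s['joints'])
print(goto([.519,-.289,.20],[np.pi,0,2.84+np.pi/2]))
E
```

```text
clock: 18.5
eef_pos: [0.4839, -0.1491, 0.1118]
tool_rot: [-3.141, 0.001, 3.127]
contact_force: [-4.2, 2.6, 15.0]
gripper_width: -0.002
clock: 19.1
eef_pos: [0.474, -0.1802, 0.2215]
tool_rot: [-3.141, 0.005, 3.124]
contact_force: [1.0, 0.8, -0.2]
gripper_width: 0.705
guard_edge side [([0.485, -0.152, 0.111], 0.74), ([0.52, -0.29, 0.135], 0.65)]
guard_edge top [([0.755, 0.252, -0.004], 0.58)]
knob_grip side [([0.516, -0.289, 0.133], 0.66)]
knob_grip top []
[ 0.4727246  -0.17840682  0.21837766] [-3.92097277e-02  1.92391242e-01 -2.98838963e-01 -2.31964315e-04
 -1.08146017e+00  2.38063262e-02]
(array([ -48. , -109.9,   18.3]), array([ 1.000e-03, -1.000e-03, -1.285e+00]))
```

```bash
python3 -m handwheel '[[[-6,-15,0],[0,0,-0.14],45],[[-14,-32,0],[0,0,-0.28],45],[[-22,-50,0],[0,0,-0.42],45],[[-30,-68,0],[0,0,-0.56],45],[[-37,-85,0],[0,0,-0.7],45],[[-43,-98,0],[0,0,-0.84],45],[[-47,-107,8],[0,0,-0.98],45],[[-48,-109,14],[0,0,-1.12],45],[[-48,-109,18],[0,0,-1.25],45],[[-48,-109,18],[0,0,-1.285],45],[[-48,-109,18],[0,0,-1.285],45]]'
python3 - <<'E'
from h import *
snap('top','t9');snap('side','s9')
im=cv2.imread('pics/s9.png');im2=cv2.imread('pics/t9.png')
a=cv2.resize(im[90:230,310:450],(400,400),interpolation=3);b=cv2.resize(im2[140:250,375:485],(400,400),interpolation=3)
cv2.imwrite('pics/c9.png',np.hstack([a,b]))
print(goto([.519,-.289,.118],[np.pi,0,2.842+np.pi/2]))
for c in('side','top'):
    print(c,[(np.round(d['location'],3).tolist(),round(d['confidence'],2)) for d in robot.tip_of(c,'knob_grip')])
E
```

```text
clock: 20.5
eef_pos: [0.5192, -0.2882, 0.2003]
tool_rot: [3.14, -0.0, -1.872]
contact_force: [-0.5, -0.4, -0.2]
gripper_width: 0.532
(array([ 0.8,  0.1, 82.9]), array([ 0.001, -0.   , -0.003]))
side [([0.519, -0.29, 0.133], 0.6)]
top [([0.521, -0.292, 0.131], 0.4)]
```

View pics/c9.png

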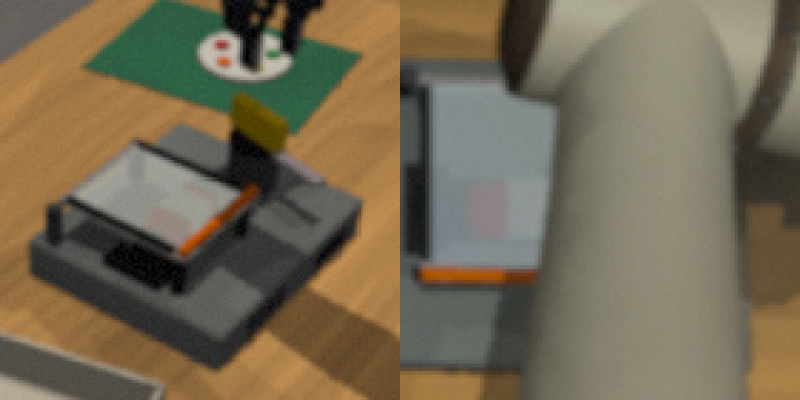

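The guard lies level and shut over the bottle: the orange bar is at (215,220) in the side crop. The fingers are straight above the knob at (258,120). Now I'll lower and grip.

```bash
python3 -m handwheel '[[[1,0,20],[0,0,0],45],[[1,0,45],[0,0,0],45],[[1,0,65],[0,0,0],45],[[1,0,78],[0,0,0],45],[[1,0,82],[0,0,0],45],[[1,0,82],[0,0,0],45],[[1,0,82],[0,0,0],10],[[1,0,82],[0,0,0],10],[[1,0,82],[0,0,0],10],[[1,0,82],[0,0,0],10]]' 50
```

```text
clock: 21.7
eef_pos: [0.5201, -0.2889, 0.1207]
tool_rot: [-3.139, 0.001, -1.871]
contact_force: [-0.4, 5.7, 3.4]
gripper_width: 0.179
```

```bash
python3 -m handwheel '[[[0,0,0],[0,0,0.08],10],[[0,0,0],[0,0,0.18],10],[[0,0,0],[0,0,0.28],10],[[0,0,0],[0,0,0.38],10],[[0,0,0],[0,0,0.48],10],[[0,0,0],[0,0,0.58],10],[[0,0,0],[0,0,0.66],10]]' 80
python3 -m handwheel '[[[0,0,0],[0,0,0.1],10],[[0,0,0],[0,0,0.2],10],[[0,0,0],[0,0,0.3],10],[[0,0,0],[0,0,0.4],10],[[0,0,0],[0,0,0.5],10],[[0,0,0],[0,0,0.58],10],[[0,0,0],[0,0,0.64],10],[[0,0,0],[0,0,0.66],10],[[0,0,0],[0,0,0.66],10]]'
python3 -c "
from h import *
s=robot.sense();print(s['wrist_torque'],s['contact_force'],s['tool_rot'])"
```

```text
clock: 22.4
eef_pos: [0.5209, -0.2878, 0.1208]
tool_rot: [-3.14, 0.004, -2.535]
contact_force: [3.2, 11.5, 4.5]
gripper_width: 0.171
clock: 23.3
eef_pos: [0.5223, -0.2873, 0.1208]
tool_rot: [3.141, 0.006, 3.096]
contact_force: [6.1, 12.6, 3.1]
gripper_width: 0.17
[ 3.10911362 -1.08153975  0.86979281] [ 6.14588289 12.61992242  3.08029837] [3.14078834 0.00601467 3.09582251]
```

```bash
python3 -m handwheel '[[[0,0,0],[0,0,0.03],10],[[0,0,0],[0,0,0.03],10]]'
python3 -c "
from h import *
s=robot.sense();print(s['wrist_torque'],s['contact_force'],s['tool_rot'])"
python3 -m handwheel '[[[0,0,0],[0,0,0.0],20],[[0,0,0],[0,0,0],35],[[0,0,0],[0,0,0],45],[[0,0,0],[0,0,0],45],[[0,0,-15],[0,0,0],45],[[0,0,-45],[0,0,0],45],[[0,0,-80],[0,0,0],45],[[0,0,-120],[0,0,0],45],[[40,0,-150],[0,0,0],45],[[85,0,-160],[0,0,0],45],[[130,0,-160],[0,0,0],45],[[130,0,-160],[0,0,0],45]]'
python3 - <<'E'
from h import *
snap('top','t10');snap('side','s10')
im=cv2.imread('pics/s10.png');im2=cv2.imread('pics/t10.png')
a=cv2.resize(im[90:230,310:450],(400,400),interpolation=3);b=cv2.resize(im2[140:250,365:475],(400,400),interpolation=3)
cv2.imwrite('pics/c10.png',np.hstack([a,b]))
for t in('guard_edge','knob_grip','blue_bottle_mid','bust','thinner'):
  for c in('side','top'):
    print(t,c,[(np.round(d['location'],3).tolist(),round(d['confidence'],2)) for d in robot.tip_of(c,t)])
hsv=cv2.cvtColor(im2,cv2.COLOR_BGR2HSV).astype(int);H,S,V=hsv[...,0],hsv[...,1],hsv[...,2]
yy,xx=np.mgrid[:400,:640]
k=(xx>430)&(xx<490)&(yy>170)&(yy<240)&(H>18)&(H<35)&(S>150)&(V>120)
p=np.c_[xx[k],yy[k]];W=np.array([ray('top',q,.146)[:2] for q in p]);u,s,v=np.linalg.svd(W-W.mean(0));print(len(p),W.mean(0),v[0],np.ptp((W-W.mean(0))@v[0]))
E
```

```text
clock: 23.5
eef_pos: [0.5223, -0.2873, 0.1208]
tool_rot: [3.141, 0.006, 3.069]
contact_force: [4.9, 11.8, 2.4]
gripper_width: 0.168
[ 3.12320732 -1.11619886  1.77373228] [ 4.86342199 11.77862686  2.39464873] [3.14121802 0.00569644 3.06944294]
clock: 24.7
eef_pos: [0.3843, -0.2786, 0.2802]
tool_rot: [3.141, -0.0, 3.058]
contact_force: [1.1, -0.4, -0.1]
gripper_width: 0.527
guard_edge side [([0.481, -0.148, 0.115], 0.88)]
guard_edge top [([0.478, -0.147, 0.111], 0.87)]
knob_grip side [([0.522, -0.288, 0.134], 0.79)]
knob_grip top [([0.52, -0.29, 0.13], 0.58)]
blue_bottle_mid side [([0.482, 0.122, 0.022], 0.69)]
blue_bottle_mid top [([0.478, 0.125, 0.021], 0.82)]
bust side [([0.765, -0.05, 0.001], 0.59)]
bust top [([0.771, -0.047, -0.002], 0.56)]
thinner side [([0.76, 0.25, -0.004], 0.72)]
thinner top [([0.759, 0.251, 0.0], 0.97), ([0.518, -0.291, 0.131], 0.2)]<stdin>:12: RuntimeWarning: Mean of empty slice.
  ret = ret.dtype.type(ret / rcount)
Traceback (most recent call last):
numpy.linalg.LinAlgError: 1-dimensional array given. Array must be at least two-dimensional
```

View pics/c10.png

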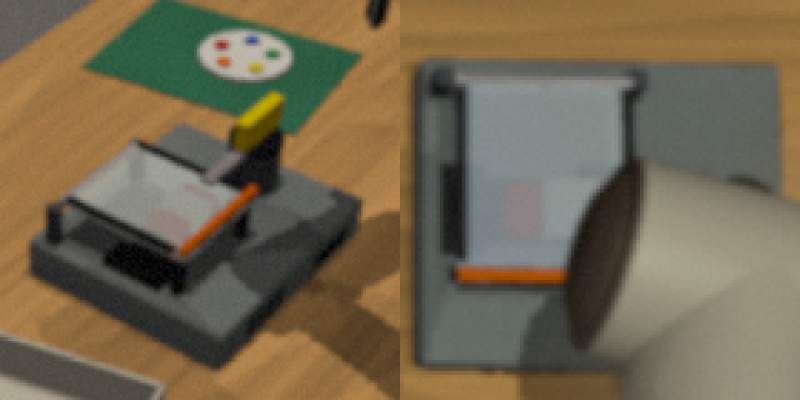

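The side crop shows the tongue at (225,165), lying over the guard's edge. The arm hides the knob from above, so I'll step aside and measure its angle before handing in.

```bash
python3 -m handwheel '[[[0,-20,0],[0,0,0],45],[[0,-60,0],[0,0,0],45],[[0,-105,0],[0,0,0],45],[[0,-150,0],[0,0,0],45],[[0,-195,0],[0,0,0],45],[[0,-235,0],[0,0,0],45],[[0,-260,0],[0,0,0],45],[[0,-260,0],[0,0,0],45]]'
python3 - <<'E'
from h import *
snap('top','t11')
im2=cv2.imread('pics/t11.png')
cv2.imwrite('pics/c11.png',cv2.resize(im2[140:250,365:485],None,fx=4,fy=4,interpolation=3))
hsv=cv2.cvtColor(im2,cv2.COLOR_BGR2HSV).astype(int);H,S,V=hsv[...,0],hsv[...,1],hsv[...,2]
yy,xx=np.mgrid[:400,:640]
k=(xx>430)&(xx<490)&(yy>170)&(yy<240)&(H>18)&(H<35)&(S>150)&(V>90)
p=np.c_[xx[k],yy[k]];print(len(p))
if len(p)>5:
  W=np.array([ray('top',q,.146)[:2] for q in p]);u,s,v=np.linalg.svd(W-W.mean(0));print(W.mean(0),v[0],np.degrees(np.arctan2(v[0][1],v[0][0])),np.ptp((W-W.mean(0))@v[0]))
E
```

```text
clock: 26.1
eef_pos: [0.3677, -0.541, 0.2773]
tool_rot: [3.141, -0.002, 3.057]
contact_force: [-0.8, 0.0, -0.1]
gripper_width: 0.53
239
[ 0.52002933 -0.28896879] [-0.01380193 -0.99990475] -90.79081743661214 0.07659980495557814
```

View pics/c11.png

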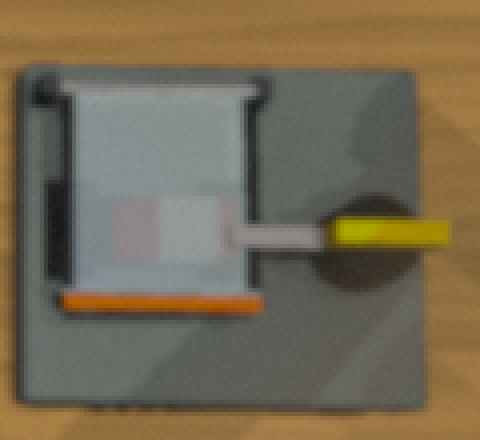

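The knob bar turned from 162.9° to 89.2°, which is 1.29 rad and so locked. The tongue at (275,235) lies over the guard, and the arm is clear.

```bash
python3 -c "
from workcell import robot
print(robot.sign_off(), robot.sense()['clock'])"
```

```text
the job is handed in; nothing more can be done
the job is handed in; nothing more can be done
```

The job is done and handed in, at about 26 s on the clock. The red bottle is in the nest, the guard is shut over it, and the knob was locked last.

- **Bottle:** I lifted it out of the bin and lowered it until it touched the nest floor before letting go. It lies flat with its cap toward +y. The networks put its middle at about (0.533, −0.147), within about 4 mm of the nest centre.
- **Guard:** I pushed it down until it stopped hard, at about 15 N. Its edge measured 0.111–0.115 m high, against 0.112 m for fully shut.
- **Knob:** I turned it clockwise after the guard was shut. The top picture shows 1.29 rad of turn, against 1.3 for locked, and the tongue lies over the guard. I judged the click from this angle and the rise in wrist torque at the stop; nothing reported it directly.
- **Everything else:** The blue bottle, bust and thinner measured where they started, within the networks' accuracy. The gripper was clear of everything at hand-in.

Two checks were weaker. The top-camera network found no guard edge while the arm hid it; it agreed once the arm had moved. My first measurement of the knob angle failed because the arm blocked the view, so I moved aside and repeated it.

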